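# Slide the top cover off the stack and home into the instrument case

### The job

Fit a cover to the open instrument case: slide the top cover plate off the stack on the lab jack, straight across into the two grooves of the case, and press it fully home against the black end panel with a steady push of about 10 N (never over 20 N on the panel), without lifting it. Leave the other two covers lying on the jack as they were and the other things on the bench alone.

Things in the scene. Friction and masses are not known exactly. Their poses are not given: they have to be found in the camera images.
- case: Fixed ribbed aluminium instrument case, open on top, circuit board inside, 114 long (x) x 112 wide (y) x 82 high. Origin at the centre of its underside on the bench; z up. Open at its -x end (mouth, x = -57 mm), closed at +x by the black end panel. Along the top of each side wall runs a groove for the cover, which goes in through the mouth along +x.
- case_mouth (a point): Point at the mouth, axes as the case, midway between the grooves, at the height of their ledges (66 mm above the bench). Groove section: side faces at y = +-51.5 mm (3 mm wider in all than a cover), ledges 6.5 mm wide below, lips 5.5 mm wide above (underside 9.5 mm over the ledges, top 14 mm); 92 mm stay open between the lips.
- case_home (a point): Point in the case, axes as the case, level with the ledges, 55 mm inside the mouth: where the centre of the underside of a cover lies when fully home (leading edge on the end panel 55 mm further along +x, trailing edge flush with the mouth).
- end_panel: Black plastic end panel, 4 thick x 112 wide x 76 high, fixed upright at the +x end of the case: the stop for the cover. Origin at the centre of its lower edge, 2 mm behind its inner face; axes as the case. Rigid: force builds up within a millimetre, so come up slowly. A steady push of 10 N seats the cover (less than 6 N does not); over 20 N cracks the panel, even for a moment.
- jack: Fixed steel lab jack (scissor stand) before the mouth; top plate 100 x 92, 54.7 mm above the origin (centre of its underside). Its x axis points to the case, up to 0.04 rad askew and 3 mm to one side. A knob sticks out at -x, below 41 mm. The top cover's underside lies 0.7 to 1.4 mm above the ledges; a gap of 6 to 13 mm lies between stack and mouth.
- cover_top: The uppermost of three like aluminium cover plates on the jack, 110 long (x) x 100 wide (y) x 6 thick, corners cut back 6 mm at 45 degrees, two rows of dark slots (only drawn: the face is flat), 0.12 to 0.25 kg, lying loose. Origin at the centre of its underside, z up, x towards the case. More than 60 N of finger force marks it.
- cover_middle: The second cover of the stack, same plate, directly beneath the top one (edges within 3 mm of it), its top face level with the underside of the top cover. Origin at the centre of its underside.
- cover_bottom: The lowest cover of the stack, same plate, lying on the jack's top plate. Origin at the centre of its underside.
- screwdriver: Screwdriver lying on the bench beside the case; a bystander. Origin at its middle, underside.
- screw_dish: Small steel dish of screws, 68 across and 22 high, on the bench beyond the end panel; a bystander. Origin at the centre of its underside.
- tester: Handheld black tester, 130 x 70 x 39 high, lying on the bench beside the jack; a bystander. Origin at the centre of its underside.
- front_panel: Loose black front panel, 112 x 76 x 4, lying on the bench beside the case on the other side from the screwdriver; a bystander. Origin at the centre of its underside.
Things that resemble listed ones, but are neither listed nor needed, are in the scene too. There is more than one size of the case; the one meant has the size given above. Leave any orange look-alike of the cover_bottom alone.

How it is judged:
On the way, in this order (a step that is already met when the one before it is completed fails the run):
1. the top cover has been slid sideways off the stack far enough that its leading end is at least 20 mm into both grooves (x of cover_top in the frame of case_home above -0.09 m and y of cover_top in the frame of case_home between -0.006 and 0.006 m and z of cover_top in the frame of case_home between -0.0035 and 0.0035 m), for 0.05 s.
2. the top cover is pressed home: it bears on the end panel with more than 6 N (contact force between cover_top and end_panel above 6 N and x of cover_top in the frame of case_home above -0.002 m), for 0.2 s.
At the end, for the whole second after the job is handed in: Top cover at rest flat in the grooves, home: within 2 mm of case_home along the case, 3 mm across, 1.5 mm in height, 0.03 rad in direction. Other covers flat on the jack, within 5 mm of their start and 0.06 rad of the jack's direction; bystanders within 15 mm of their start (x of cover_top in the frame of case_home between -0.002 and 0.002 m and y of cover_top in the frame of case_home between -0.003 and 0.003 m and z of cover_top in the frame of case_home between -0.0015 and 0.0015 m and angle between the x axis of cover_top and the x axis of case_home, either way round below 0.03 rad and angle between each of cover_top, cover_middle, cover_bottom's own z axis and vertical below 0.02 rad and linear speed of cover_top below 0.01 m/s and distance of each of cover_middle, cover_bottom from where it was at the start of the episode below 0.005 m and angle between the x axis of each of cover_middle, cover_bottom and the x axis of jack, either way round below 0.06 rad and distance of each of screwdriver, screw_dish, tester, front_panel from where it was at the start of the episode below 0.015 m); the robot touches nothing.
It fails at once if the top cover is pushed or pressed with more than 60 N by the fingers, or rammed on the end panel with more than 20 N (contact force between the fingers and cover_top above 60 N or contact force between cover_top and end_panel above 20 N).
It fails at once if the top cover is lifted or tipped (more than 6 mm up or 0.1 rad) (z of cover_top in the frame of case_home above 0.0075 m or angle between cover_top's own z axis and vertical above 0.1 rad).
It fails at once if a cover below is dragged or knocked by more than 5 mm (distance of any of cover_middle, cover_bottom from where it was at the start of the episode above 0.005 m).
It fails at once if a bystander is moved by more than 15 mm (distance of any of screwdriver, screw_dish, tester, front_panel from where it was at the start of the episode above 0.015 m).
It also fails if it takes over 51 s, if anything falls off the work surface, if the arm or the gripper's body presses on something with over 40 N, if the wrist force passes 120 N, or if a joint passes its speed limit or range.

### The arm

A 6-joint arm with a two-finger parallel gripper is mounted at the origin on the work surface. World frame = base frame: x ahead of the robot, y to its left, z up, the work surface at z = 0. Lengths are in m, angles in rad, forces in N, time in s.
With the tool pointing down it reaches from about 0.35 to 0.975 m from the base axis. Payload 4.9 kg.
Tool frame: the origin (TCP) lies at the very end of the fingers, on their centre line; the grasp point (between the pads) lies 19 mm behind it (ctrl.grasp_offset is the distance from the TCP to the grasp point, in m); z points along the fingers, y is the line along which they close (so a half turn about z gives the same grasp; the last joint's range is limited). The gripper opens to 85 mm and grips with 20 to 120 N. Pads are 22 mm wide; open, the fingers measure 114 mm over their backs; the gripper's body (76 mm by 85 mm) begins 54 mm behind the grasp point. The pads swing forward as they close: fully open they stand 13 mm farther back than shut.
Start: joints at [-1.25, 0.053, 1.613, -0, 1.476, -0.119], TCP at [0.266, -0.566, 0.231] pointing down, gripper open.
Joint ranges: [-3.01, 3.01], [-1.01, 2.22], [0.06, 2.58], [-1.02, 4.17], [0.09, 2.62], [-3.14, 3.14]. Speed limits (rad/s): [2.57, 2.57, 3.14, 3.14, 3.14, 3.14].

### API

Orientations are given as a rotation vector (axis times angle).
In Python, from station import ctrl, optics gives the robot as it stands.
- The arm moves only by the shell command python3 -m handwheel 'ROWS' [OPENING] [FORCE]. ROWS is JSON, a list of rows, each an object of numbers: "tx", "ty", "tz": the shift along the tool's x, y, z in mm; "roll": the turn about the tool's z in rad. A call has 1 to 12 rows; each row shifts and turns the commanded pose from where the row before left it, along the tool's axes as they then stand; what a row does not reach is not made up. A row lasts 1/12 s, in which the tool goes at most 41.7 mm and 7.16 degrees, less where a joint would pass 70% of its speed; a pose out of reach is approached as far as the arm can. A call with a gripper value outside its range is refused whole. OPENING is the finger opening in mm, from 0 to 85.4, set as the call begins (- or left out, the last holds). The fingers move at their own pace and stop on an object; FORCE is the grip in N (left out, the last holds). Time passes only in rows, so rows that do not move let the fingers close. It gives the time, the measured TCP pose, the force, the opening and the grip force at its end, in the units of the state.
- ctrl.get_obs(): the state, without advancing time (a new reading comes with each control period).
- optics.get_image(name): name is "scene" or "top"; returns (picture, depth): 384x512x3 uint8, red, green, blue; 384x512 float32, m along the optical axis (not along the pixel's ray), 0 where there is no reading.
- optics.camera_params(name): a dict with "mtx" (3x3 intrinsics, pixels), "extrinsics" (4x4, takes a point from camera to world coordinates). Camera axes: x right, y down, z forward; pixel columns grow to the right and rows downward; lengths in m; the calibration is good to about 2 mm. A picture is of the moment at which its call begins. camera_params takes no time and is no camera call.
- ctrl.finish_job(): hands the job in; it is judged then, once.
The state is a dict: "t": time; "q": joint angles; "dq": joint speeds; "effort": joint torques, N m; "tool_pos": TCP position; "tool_rot": TCP orientation; "contact_force": force on the tool from outside, world axes, zero at the start; "wrist_torque": the same for the moment, N m; "opening": finger opening in m; "grip_force": force on a finger pad.
Only numpy, scipy, OpenCV 4.12 (cv2) and the standard library are available. Lean on these libraries where they do the work, as an engineer would, in place of code of your own. Each camera call takes 0.05 s, during which the arm holds its last target. There are 200 camera calls.

## Working session

There is one attempt and no reset: what is moved stays moved. The work goes in short steps, Python scripts to look and compute and a shell command to move; the robot and the scene stay as the last step left them, time stands still between calls to the robot, and variables do not carry over. Pictures are saved under pics/ and viewed, at most 12 in all, crops included, and the job is handed in when it is done.

```bash
ls; mkdir -p pics; python3 - <<'E'
from station import ctrl, optics
import cv2, numpy as np
for n in("scene","top"):
    im,d=optics.get_image(n); cv2.imwrite(f"pics/{n}0.png",im[...,::-1]); np.save(f"pics/{n}0.npy",d)
    p=optics.camera_params(n); print(n,np.round(p["mtx"],1).tolist(),np.round(p["extrinsics"],4).tolist())
a=[cv2.imread(f"pics/{n}0.png") for n in("scene","top")]
print(ctrl.get_obs())
E
```

```text
pics
scene [[486.1, 0.0, 254.5], [0.0, 486.1, 190.0], [0.0, 0.0, 1.0]] [[-0.72, 0.4081, -0.5613, 1.2059], [0.6939, 0.4358, -0.5732, 0.7683], [0.0107, -0.8022, -0.597, 0.7455], [0.0, 0.0, 0.0, 1.0]]
top [[388.3, 0.0, 260.7], [0.0, 388.3, 185.6], [0.0, 0.0, 1.0]] [[-0.0932, -0.9747, 0.2033, 0.3535], [-0.9956, 0.0908, -0.0214, 0.1079], [0.0024, -0.2044, -0.9789, 1.0189], [0.0, 0.0, 0.0, 1.0]]
{'t': 0.1, 'q': array([-1.24995793e+00,  5.33137117e-02,  1.61413963e+00,  1.46812471e-05,
        1.47601723e+00, -1.19008246e-01]), 'dq': array([-0.00023723, -0.00129293, -0.00208497,  0.0015986 , -0.00010938,
       -0.00142552]), 'effort': array([ 4.24321051e-04, -3.94903636e+01, -3.71362031e+01, -1.12579526e-04,
        3.93318624e-03, -2.46785299e-05]), 'tool_pos': array([ 0.26594685, -0.56497515,  0.23018198]), 'tool_rot': array([-3.06410049e+00, -6.84943429e-01,  2.74174540e-04]), 'contact_force': array([ 1.05059499,  0.18804255, -0.32293054]), 'wrist_torque': array([ 0.04574821, -0.04369732, -0.04662603]), 'grip_force': 0.0, 'opening': 0.08558852038096762}
```

View pics/scene0.png

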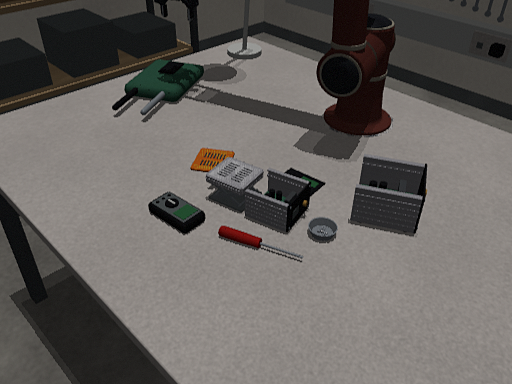

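View pics/top0.png

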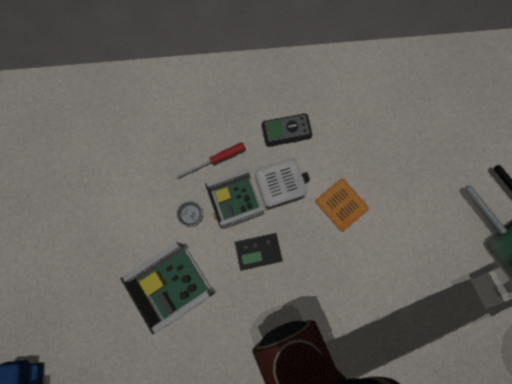

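The small case is at scene (278,200) / top (235,198), and the big look-alike is at scene (390,195) / top (168,287). The cover stack on the jack is at scene (235,172) / top (283,183), and the orange look-alike is at top (342,205). The small case sits beside the jack and looks about 114 mm across, which fits the description. I'll confirm that in a crop.

```bash
cat > h.py <<'E'
import numpy as np, cv2
from station import ctrl, optics
def ray(n,u,v):
    p=optics.camera_params(n);E=p["extrinsics"];d=np.linalg.inv(p["mtx"])@[u,v,1.];return E[:3,3],E[:3,:3]@d
def onz(n,u,v,z):
    o,d=ray(n,u,v);return o+d*(z-o[2])/d[2]
def tri(a,b):
    (o1,d1),(o2,d2)=ray("scene",*a),ray("top",*b)
    s=np.linalg.lstsq(np.c_[d1,-d2],o2-o1,rcond=None)[0];p,q=o1+s[0]*d1,o2+s[1]*d2
    return (p+q)/2,np.linalg.norm(p-q)
def cloud(n,d):
    v,u=np.mgrid[:384,:512];p=optics.camera_params(n);c=np.stack([u,v,u*0+1],-1)@np.linalg.inv(p["mtx"]).T*d[...,None]
    return c@p["extrinsics"][:3,:3].T+p["extrinsics"][:3,3]
E
python3 - <<'E'
from h import *
t=cv2.imread("pics/top0.png")[150:235,195:320]; t=cv2.resize(t,None,fx=6,fy=6,interpolation=cv2.INTER_CUBIC)
cv2.imwrite("pics/tc.png",cv2.convertScaleAbs(t,alpha=1.3))
s=cv2.imread("pics/scene0.png")[145:240,195:320]; s=cv2.resize(s,None,fx=6,fy=6,interpolation=cv2.INTER_CUBIC)
cv2.imwrite("pics/sc.png",cv2.convertScaleAbs(s,alpha=1.4))
c=cloud("top",np.load("pics/top0.npy"))
for u,v in[(283,183),(270,180),(295,190),(342,205),(230,240),(220,183),(255,205)]: print(u,v,np.round(c[v,u],4))
E
```

```text
283 183 [0.5516 0.031  0.0716]
270 180 [0.562  0.0626 0.073 ]
295 190 [0.5305 0.0035 0.0748]
342 205 [ 0.4919 -0.1232  0.0055]
230 240 [0.4283 0.1785 0.0007]
220 183 [0.5676 0.1881 0.0652]
255 205 [0.5118 0.1055 0.0146]
```

View pics/tc.png

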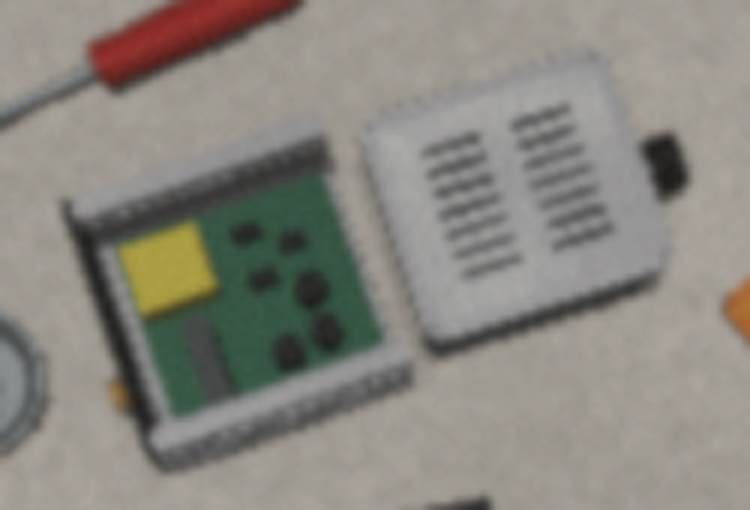

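View pics/sc.png

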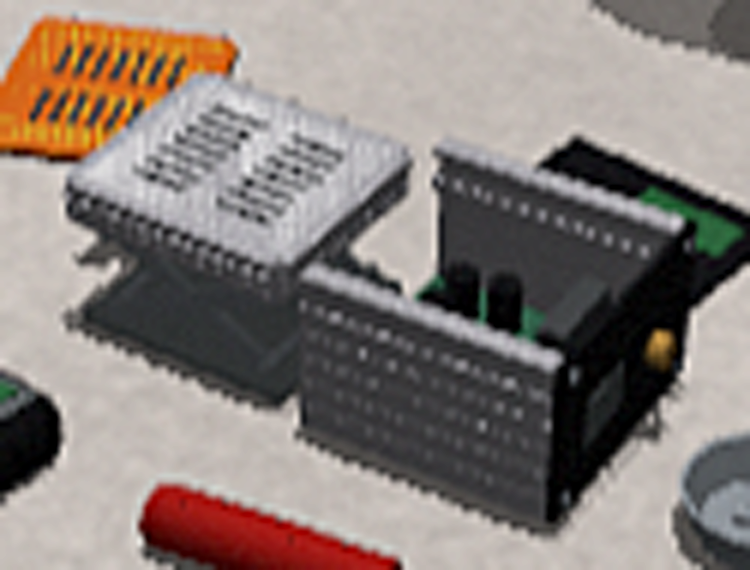

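The crops confirm the target. The small case has its mouth facing the grey stack, and the black end panel is at the far left (top crop 110,330). The cover's corners in the top crop are about (370,125), (600,55), (668,270) and (432,345), and the jack knob is at (665,165). Next I fit the poses from depth.

```bash
python3 - <<'E'
from h import *
for n in("top","scene"):
    c=cloud(n,np.load(f"pics/{n}0.npy"))
    m=(c[...,2]>.064)&(c[...,2]<.095)&(c[...,0]>.42)&(c[...,0]<.65)&(c[...,1]>-.05)&(c[...,1]<.26)
    k,l,st,ce=cv2.connectedComponentsWithStats(m.astype(np.uint8),connectivity=4)
    for i in range(1,k):
        if st[i,4]<25: continue
        p=c[l==i]; r=cv2.minAreaRect((p[:,:2]*1000).astype(np.float32))
        print(n,st[i].tolist(),np.round(np.median(p,0)*1000,1),np.round(r[0],1),np.round(r[1],1),round(r[2],1))
E
```

```text
top [255, 158, 52, 49, 1719] [555.3  37.3  71.8] [556.3  37. ] [100.3 110.2] 12.9
top [205, 169, 59, 58, 573] [502.3 165.9  78.2] [526.9 157.2] [114.4 115.1] 14.8
scene [206, 157, 105, 57, 2199] [561.4  84.1  74.8] [545.7  98.9] [119.  237.7] 14.2
```

```bash
cat > m.py <<'E'
from h import *
from scipy.optimize import minimize
def rails(c,th,cen):
    for _ in range(4):
        a=np.array([np.cos(th),np.sin(th)]);b=np.array([-a[1],a[0]])
        q=c[...,:2]-cen; X=q@a*1000;Y=q@b*1000;Z=c[...,2]*1000
        s=[];mid=[]
        for sg in(-1,1):
            m=(abs(X)<48)&(abs(Y-sg*51)<10)&(Z>75.5)&(Z<90)
            k=np.polyfit(X[m],Y[m],1);s.append(k[0]);mid.append(k[1]);w=(np.percentile(Y[m],[3,97]),m.sum(),np.median(Z[m]))
            print("   rail",sg,np.round(k,3),np.round(w[0],1),w[1:])
        cen=cen+b*np.mean(mid)/1000; th+=np.mean(s)
    ms=(abs(Y)<57)&(abs(Y)>45)&(Z>75.5)&(Z<90)&(abs(X)<75); x=X[ms]
    print("   X extents",np.percentile(x,[1,3,97,99]).round(1),"hist lo",np.histogram(x,np.arange(-64,-48,2))[0])
    return th,cen
def cover(c,th,cen):
    Z=c[...,2]*1000
    q=c[(Z>68.5)&(Z<79)][:,:2]*1000; q=q[np.linalg.norm(q-np.array(cen)*1000,axis=1)<82]
    def f(p):
        a=np.array([np.cos(p[2]),np.sin(p[2])]);X=(q-p[:2])@a;Y=(q-p[:2])@[-a[1],a[0]]
        # soft: fraction of points within model, with blurred edge
        i=1/(1+np.exp((abs(X)-55)/.8))/(1+np.exp((abs(Y)-50)/.8)); return -i.sum()
    best=min((minimize(f,[cen[0]*1000+dx,cen[1]*1000+dy,th],method="Nelder-Mead",options=dict(initial_simplex=[[cen[0]*1000+dx,cen[1]*1000+dy,th],[cen[0]*1000+dx+3,cen[1]*1000+dy,th],[cen[0]*1000+dx,cen[1]*1000+dy+3,th],[cen[0]*1000+dx,cen[1]*1000+dy,th+.04]])) for dx in(-1,1) for dy in(-1,1)),key=lambda r:r.fun)
    a=np.array([np.cos(best.x[2]),np.sin(best.x[2])]);X=(q-best.x[:2])@a;Y=(q-best.x[:2])@[-a[1],a[0]]
    print("   cover pts",len(q),-best.fun,"X",np.percentile(X,[.5,99.5]).round(1),"Y",np.percentile(Y,[.5,99.5]).round(1)); return best.x
E
python3 - <<'E'
from m import *
for n in("top","scene"):
    c=cloud(n,np.load(f"pics/{n}0.npy"))
    th,cen=rails(c,np.radians(104),np.array([.5269,.1572])); cv=cover(c,th,np.array([.5563,.037]))
    a=np.array([np.cos(th),np.sin(th)]);d=cv[:2]-cen*1000
    print(n,"case",th,cen.round(4),"cover",cv.round(3),"rel x",d@a,"y",d@[-a[1],a[0]],"dyaw",cv[2]-th)
E
```

```text
rail -1 [ 1.1000e-02 -5.1557e+01] [-56.8 -46.5] (np.int64(158), np.float64(78.56323482977763))
   rail 1 [1.3000e-02 5.0316e+01] [45.3 55.2] (np.int64(166), np.float64(78.69749915081121))
   rail -1 [  0.    -50.953] [-56.2 -46.1] (np.int64(158), np.float64(78.56323482977763))
   rail 1 [1.0000e-03 5.0951e+01] [46.2 55.7] (np.int64(167), np.float64(78.69654889648459))
   rail -1 [-1.0000e-03 -5.0952e+01] [-56.2 -46.1] (np.int64(158), np.float64(78.56323482977763))
   rail 1 [1.0000e-03 5.0952e+01] [46.2 55.7] (np.int64(167), np.float64(78.69654889648459))
   rail -1 [-1.0000e-03 -5.0952e+01] [-56.2 -46.1] (np.int64(158), np.float64(78.56323482977763))
   rail 1 [1.0000e-03 5.0952e+01] [46.2 55.7] (np.int64(167), np.float64(78.69654889648459))
   X extents [-55.5 -53.3  52.6  54.7] hist lo [0 0 0 3 5 8 7]
   cover pts 1665 1630.1223698394576 X [-54.4  54.4] Y [-49.6  49.5]
top case 1.8282281800819575 [0.5275 0.1574] cover [555.953  37.12    1.794] rel x -123.5117124902049 y 3.0980508477662347 dyaw -0.03395608615079526
   rail -1 [ 1.0000e-02 -5.5763e+01] [-60.5 -48.8] (np.int64(198), 
[... 283 characters left out ...]
 np.float64(80.89602210652768))
   rail -1 [ 5.0000e-03 -5.1343e+01] [-56.1 -44.4] (np.int64(202), np.float64(80.75846740206654))
   rail 1 [-4.0000e-03  5.1328e+01] [46.3 58.6] (np.int64(152), np.float64(80.91098108724564))
   rail -1 [ 4.0000e-03 -5.1335e+01] [-56.1 -44.4] (np.int64(202), np.float64(80.75846740206654))
   rail 1 [-4.0000e-03  5.1335e+01] [46.3 58.6] (np.int64(152), np.float64(80.91098108724564))
   X extents [-57.1 -54.3  55.3  56.4] hist lo [0 0 0 7 7 7 6]
   cover pts 1172 1116.1540034167579 X [-56.1  54.8] Y [-49.4  52.4]
scene case 1.8257552870370843 [0.5314 0.1583] cover [560.519  39.141   1.799] rel x -122.6738785115703 y 1.8455592564259007 dyaw -0.027005199288250736
```

Both views agree on the cover relative to the case: x about −123 mm, y about +2.5 mm, yaw about −0.03 rad. Absolute positions differ by about 4 mm between cameras, so I'll refine them by touch. First I move above the stack with the fingers at 50 mm opening.

```bash
python3 -m handwheel '[{"tx":21.7,"ty":-17.6},{"tx":21.7,"ty":-17.6},{"tx":21.7,"ty":-17.6},{"tx":21.7,"ty":-17.6},{"tx":21.7,"ty":-17.6},{"tx":21.7,"ty":-17.6},{"tx":21.7,"ty":-17.6},{"tx":21.7,"ty":-17.6},{"tx":21.7,"ty":-17.6},{"tx":21.7,"ty":-17.6},{"tx":21.7,"ty":-17.6},{"tx":21.7,"ty":-17.6}]' 50 20
python3 -m handwheel '[{"tx":21.7,"ty":-17.6},{"tx":21.7,"ty":-17.6},{"tx":21.7,"ty":-17.6},{"tx":21.7,"ty":-17.6},{"tx":21.7,"ty":-17.6},{"tx":21.7,"ty":-17.6},{"tx":21.7,"ty":-17.6},{"tx":21.7,"ty":-17.6},{"tx":21.7,"ty":-17.6},{"tx":21.7,"ty":-17.6},{"tx":21.7,"ty":-17.6},{"tx":21.7,"ty":-17.6}]'
python3 -m handwheel '[{"roll":-0.1155},{"roll":-0.1155},{"roll":-0.1155},{"roll":-0.1155},{"roll":-0.1155},{"roll":-0.1155},{"roll":-0.1155},{"roll":-0.1155},{"roll":-0.1155},{"roll":-0.1155},{"roll":-0.1155},{"roll":-0.1155}]'
cat > st.py <<'E'
from station import ctrl
import numpy as np
from scipy.spatial.transform import Rotation as R
o=ctrl.get_obs();M=R.from_rotvec(o["tool_rot"]).as_matrix();a=np.arctan2(M[1,0],M[0,0])
T=1.827;e=np.array([[np.cos(T),np.sin(T)],[-np.sin(T),np.cos(T)]])
print("t",o["t"],"pos mm",(o["tool_pos"]*1000).round(2),"xang",a.round(4),"case-axis pos",(e@o["tool_pos"][:2]*1000).round(2),"F case",(e@o["contact_force"][:2]).round(2),"Fz",o["contact_force"][2].round(2),"open",o["opening"].round(4),"tz",M[:,2].round(4))
E
python3 st.py
```

```text
$[0]: bad value
$[0]: bad value
$[0]: bad value
Traceback (most recent call last):
  File "st.py", line 6, in <module>
    print("t",o["t"],"pos mm",(o["tool_pos"]*1000).round(2),"xang",a.round(4),"case-axis pos",(e@o["tool_pos"][:2]*1000).round(2),"F case",(e@o["contact_force"][:2]).round(2),"Fz",o["contact_force"][2].round(2),"open",o["opening"].round(4),"tz",M[:,2].round(4))
                                                                                                                                                                                                                          ^^^^^^^^^^^^^^^^^^
AttributeError: 'float' object has no attribute 'round'
```

```bash
sed -i 's/o\["opening"\].round(4)/round(o["opening"],4)/' st.py; python3 -m handwheel '[{"tx":21.7,"ty":-17.6,"tz":0,"roll":0}]' 50 20; python3 st.py
```

```text
t: 0.18
tool_pos: [0.2765, -0.5423, 0.2303]
tool_rot: [3.067, 0.68, -0.002]
contact_force: [0.8, 1.4, 0.6]
opening: 0.0754
grip_force: 0.0
t 0.1833 pos mm [ 276.48 -542.31  230.29] xang 0.4362 case-axis pos [-594.67 -130.03] F case [ 1.15 -1.09] Fz 0.56 open 0.0754 tz [-1.4e-03 -3.0e-04 -1.0e+00]
```

All four keys have to be in every row.

```bash
python3 -m handwheel '[{"tx":21.7,"ty":-17.6,"tz":0,"roll":0},{"tx":21.7,"ty":-17.6,"tz":0,"roll":0},{"tx":21.7,"ty":-17.6,"tz":0,"roll":0},{"tx":21.7,"ty":-17.6,"tz":0,"roll":0},{"tx":21.7,"ty":-17.6,"tz":0,"roll":0},{"tx":21.7,"ty":-17.6,"tz":0,"roll":0},{"tx":21.7,"ty":-17.6,"tz":0,"roll":0},{"tx":21.7,"ty":-17.6,"tz":0,"roll":0},{"tx":21.7,"ty":-17.6,"tz":0,"roll":0},{"tx":21.7,"ty":-17.6,"tz":0,"roll":0},{"tx":21.7,"ty":-17.6,"tz":0,"roll":0},{"tx":21.7,"ty":-17.6,"tz":0,"roll":0}]' >/dev/null
python3 -m handwheel '[{"tx":21.7,"ty":-17.6,"tz":0,"roll":0},{"tx":21.7,"ty":-17.6,"tz":0,"roll":0},{"tx":21.7,"ty":-17.6,"tz":0,"roll":0},{"tx":21.7,"ty":-17.6,"tz":0,"roll":0},{"tx":21.7,"ty":-17.6,"tz":0,"roll":0},{"tx":21.7,"ty":-17.6,"tz":0,"roll":0},{"tx":21.7,"ty":-17.6,"tz":0,"roll":0},{"tx":21.7,"ty":-17.6,"tz":0,"roll":0},{"tx":21.7,"ty":-17.6,"tz":0,"roll":0},{"tx":21.7,"ty":-17.6,"tz":0,"roll":0},{"tx":21.7,"ty":-17.6,"tz":0,"roll":0}]' >/dev/null
python3 -m handwheel '[{"tx":0,"ty":0,"tz":0,"roll":-0.1155},{"tx":0,"ty":0,"tz":0,"roll":-0.1155},{"tx":0,"ty":0,"tz":0,"roll":-0.1155},{"tx":0,"ty":0,"tz":0,"roll":-0.1155},{"tx":0,"ty":0,"tz":0,"roll":-0.1155},{"tx":0,"ty":0,"tz":0,"roll":-0.1155},{"tx":0,"ty":0,"tz":0,"roll":-0.1155},{"tx":0,"ty":0,"tz":0,"roll":-0.1155},{"tx":0,"ty":0,"tz":0,"roll":-0.1155},{"tx":0,"ty":0,"tz":0,"roll":-0.1155},{"tx":0,"ty":0,"tz":0,"roll":-0.1155},{"tx":0,"ty":0,"tz":0,"roll":-0.1155}]' >/dev/null
python3 st.py
```

```text
t 3.1 pos mm [557.13  38.46 230.64] xang 1.8315 case-axis pos [-103.98 -548.69] F case [-0.28  0.38] Fz 0.52 open 0.0499 tz [-1.1e-03  1.0e-04 -1.0e+00]
```

```bash
python3 -m handwheel '[{"tx":0,"ty":0,"tz":25,"roll":0.004},{"tx":0,"ty":0,"tz":25,"roll":0},{"tx":0,"ty":0,"tz":25,"roll":0},{"tx":0,"ty":0,"tz":25,"roll":0},{"tx":0,"ty":0,"tz":25,"roll":0},{"tx":0,"ty":0,"tz":15,"roll":0},{"tx":0,"ty":0,"tz":8,"roll":0},{"tx":0,"ty":0,"tz":3,"roll":0},{"tx":0,"ty":0,"tz":0,"roll":0}]' >/dev/null; python3 st.py
python3 -m handwheel '[{"tx":0,"ty":0,"tz":1,"roll":0},{"tx":0,"ty":0,"tz":1,"roll":0},{"tx":0,"ty":0,"tz":1,"roll":0}]' >/dev/null; python3 st.py
```

```text
t 3.85 pos mm [557.19  38.45  79.84] xang 1.8218 case-axis pos [-104.01 -548.74] F case [0.63 0.07] Fz 0.11 open 0.0502 tz [-1.1e-03  1.0e-04 -1.0e+00]
t 4.1 pos mm [558.52  38.36  78.71] xang 1.8218 case-axis pos [-104.43 -550.01] F case [ 0.72 -0.61] Fz 0.3 open 0.0498 tz [ 2.6e-03 -2.0e-04 -1.0e+00]
```

```bash
python3 - <<'E'
from h import *
im,d=optics.get_image("scene"); cv2.imwrite("pics/s1.png",cv2.resize(im[110:240,170:330,::-1],None,fx=4.5,fy=4.5,interpolation=cv2.INTER_CUBIC))
E
```

```text
(no output)
```

View pics/s1.png

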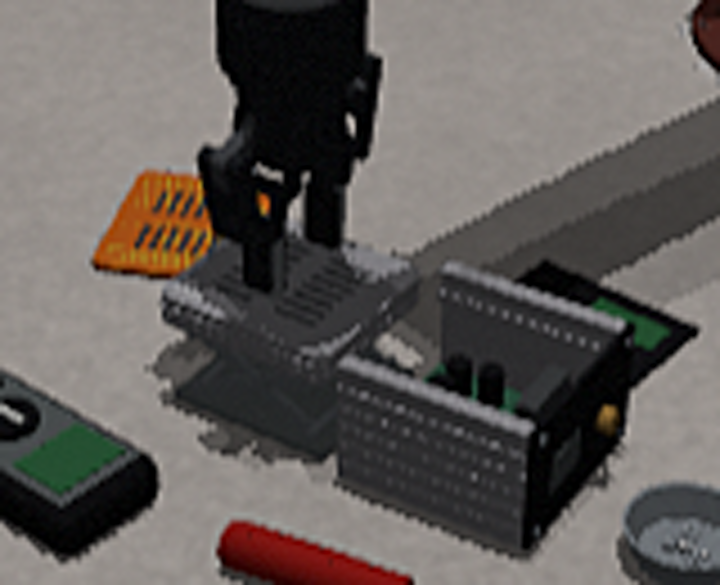

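The picture shows both fingertips just above the cover face, at crop (262,285) and (325,240). Next I settle and touch down slowly.

```bash
python3 -m handwheel '[{"tx":0,"ty":0,"tz":0,"roll":0},{"tx":0,"ty":0,"tz":0,"roll":0}]' >/dev/null; python3 st.py
python3 -m handwheel '[{"tx":0,"ty":0,"tz":1,"roll":0},{"tx":0,"ty":0,"tz":1,"roll":0},{"tx":0,"ty":0,"tz":0,"roll":0}]' >/dev/null; python3 st.py
```

```text
t 4.3167 pos mm [557.73  38.42  77.74] xang 1.8218 case-axis pos [-104.17 -549.26] F case [0.3  0.22] Fz -0.07 open 0.0499 tz [ 7.e-04 -0.e+00 -1.e+00]
t 4.5667 pos mm [557.3   38.44  75.03] xang 1.8218 case-axis pos [-104.05 -548.85] F case [0.39 0.03] Fz -0.23 open 0.0499 tz [-4.e-04  1.e-04 -1.e+00]
```

```bash
for i in 1 ; do python3 -m handwheel '[{"tx":0,"ty":0,"tz":1,"roll":0},{"tx":0,"ty":0,"tz":0,"roll":0}]' >/dev/null; python3 st.py; done
python3 -m handwheel '[{"tx":0,"ty":0,"tz":1,"roll":0},{"tx":0,"ty":0,"tz":0,"roll":0}]' >/dev/null; python3 st.py
```

```text
t 4.7333 pos mm [557.32  38.44  74.03] xang 1.8218 case-axis pos [-104.05 -548.87] F case [0.03 0.42] Fz -0.45 open 0.0502 tz [-4.e-04  0.e+00 -1.e+00]
t 4.9 pos mm [557.37  38.46  73.08] xang 1.8218 case-axis pos [-104.04 -548.92] F case [ 0.52 -0.25] Fz -0.18 open 0.05 tz [-3.e-04  1.e-04 -1.e+00]
```

```bash
python3 -m handwheel '[{"tx":0,"ty":0,"tz":1,"roll":0},{"tx":0,"ty":0,"tz":0,"roll":0}]' >/dev/null; python3 st.py
python3 -m handwheel '[{"tx":0,"ty":0,"tz":0.7,"roll":0},{"tx":0,"ty":0,"tz":0,"roll":0}]' >/dev/null; python3 st.py
```

```text
t 5.0667 pos mm [557.37  38.43  72.09] xang 1.8218 case-axis pos [-104.07 -548.92] F case [-0.53 -0.3 ] Fz 0.64 open 0.0499 tz [-3.e-04  0.e+00 -1.e+00]
t 5.2333 pos mm [557.41  38.42  71.47] xang 1.8218 case-axis pos [-104.09 -548.96] F case [ 0.1  -0.14] Fz -0.38 open 0.05 tz [-2.e-04  0.e+00 -1.e+00]
```

```bash
python3 -m handwheel '[{"tx":0,"ty":0,"tz":0.7,"roll":0},{"tx":0,"ty":0,"tz":0,"roll":0}]' >/dev/null; python3 st.py
python3 -m handwheel '[{"tx":0,"ty":0,"tz":0.7,"roll":0},{"tx":0,"ty":0,"tz":0,"roll":0}]' >/dev/null; python3 st.py
```

```text
t 5.4 pos mm [557.44  38.44  70.79] xang 1.8218 case-axis pos [-104.08 -548.98] F case [0.79 0.91] Fz 0.05 open 0.0501 tz [-1.e-04  0.e+00 -1.e+00]
t 5.5667 pos mm [557.63  38.4   70.33] xang 1.8218 case-axis pos [-104.16 -549.16] F case [ 0.55 -0.14] Fz -0.59 open 0.0498 tz [ 3.e-04 -0.e+00 -1.e+00]
```

```bash
python3 - <<'E'
from h import *
im,d=optics.get_image("scene"); cv2.imwrite("pics/s2.png",cv2.resize(im[150:190,205:265,::-1],None,fx=12,fy=12,interpolation=cv2.INTER_CUBIC))
E
```

```text
(no output)
```

View pics/s2.png

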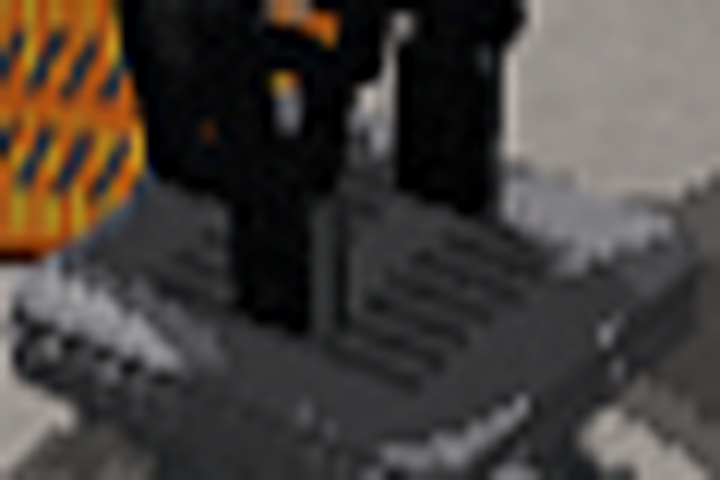

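The fingertips are at crop (270,330) and (460,215), at or just above the face, and there is no force yet.

```bash
python3 -m handwheel '[{"tx":0,"ty":0,"tz":0.7,"roll":0},{"tx":0,"ty":0,"tz":0,"roll":0}]' >/dev/null; python3 st.py
python3 -m handwheel '[{"tx":0,"ty":0,"tz":0.7,"roll":0},{"tx":0,"ty":0,"tz":0,"roll":0}]' >/dev/null; python3 st.py
```

```text
t 5.7833 pos mm [557.66  38.43  70.28] xang 1.8218 case-axis pos [-104.14 -549.2 ] F case [0.79 2.  ] Fz 5.3 open 0.0497 tz [-0. -0. -1.]
t 5.95 pos mm [557.65  38.45  70.22] xang 1.822 case-axis pos [-104.12 -549.19] F case [1.17 3.74] Fz 7.9 open 0.0496 tz [-4.e-04 -1.e-04 -1.e+00]
```

```bash
python3 -m handwheel '[{"tx":0,"ty":0,"tz":0.7,"roll":0},{"tx":0,"ty":0,"tz":0,"roll":0}]' >/dev/null; python3 st.py

```

```text
t 6.1167 pos mm [557.69  38.45  70.21] xang 1.8219 case-axis pos [-104.12 -549.23] F case [1.7  5.96] Fz 12.19 open 0.05 tz [-6.e-04 -1.e-04 -1.e+00]
```

Contact is at TCP z ≈ 70.3, with a stiffness of about 6 N/mm. Next I lift and go to the robot-side edge near the rear. A sideways nudge there corrects both y (+2.5 mm) and yaw (−0.03 rad).

```bash
python3 -m handwheel '[{"tx":0,"ty":0,"tz":-6,"roll":0},{"tx":0,"ty":0,"tz":-6,"roll":0},{"tx":-7,"ty":-20,"tz":0,"roll":0},{"tx":-7,"ty":-24,"tz":0,"roll":0},{"tx":-8,"ty":-25,"tz":0,"roll":0},{"tx":-8,"ty":-20,"tz":0,"roll":0},{"tx":0,"ty":-10,"tz":0,"roll":-0.005},{"tx":0,"ty":0,"tz":0,"roll":0}]' >/dev/null; python3 st.py
python3 - <<'E'
from m import *
for n in("top","scene"):
    im,d=optics.get_image(n); c=cloud(n,d); cv2.imwrite(f"pics/{n}3.png",im[...,::-1])
    m=(c[...,2]>.095); 
    p=c[(c[...,2]>.10)&(c[...,2]<.13)&(c[...,0]>.35)&(c[...,0]<.55)&(abs(c[...,1])<.1)]
    print(n,len(p),(np.median(p,0)*1000).round(1) if len(p) else 0)
E
```

```text
t 6.7833 pos mm [467.4  -15.7   79.65] xang 1.8254 case-axis pos [-133.63 -448.16] F case [ 0.36 -0.42] Fz 0.09 open 0.0499 tz [-8.e-04  1.e-04 -1.e+00]
top 8 [428.3 -12.7 124.3]
scene 165 [445.5 -12.4 113.2]
```

```bash
python3 -m handwheel '[{"tx":0,"ty":0,"tz":7,"roll":0},{"tx":0,"ty":0,"tz":5.5,"roll":0},{"tx":0,"ty":3,"tz":0,"roll":0},{"tx":0,"ty":3,"tz":0,"roll":0},{"tx":0,"ty":0,"tz":0,"roll":0},{"tx":0,"ty":0,"tz":0,"roll":0}]' >/dev/null; python3 st.py
python3 - <<'E'
from m import *
im,d=optics.get_image("top"); cv2.imwrite("pics/t4.png",cv2.convertScaleAbs(cv2.resize(im[150:215,240:330,::-1],None,fx=8,fy=8,interpolation=cv2.INTER_CUBIC),alpha=1.6))
im,d=optics.get_image("scene"); cv2.imwrite("pics/s4.png",im[...,::-1])
E
```

```text
t 7.3833 pos mm [475.34 -13.54  67.69] xang 1.8272 case-axis pos [-133.56 -456.39] F case [-0.62  0.19] Fz -0.26 open 0.0504 tz [ 1.e-04  0.e+00 -1.e+00]
```

View pics/t4.png

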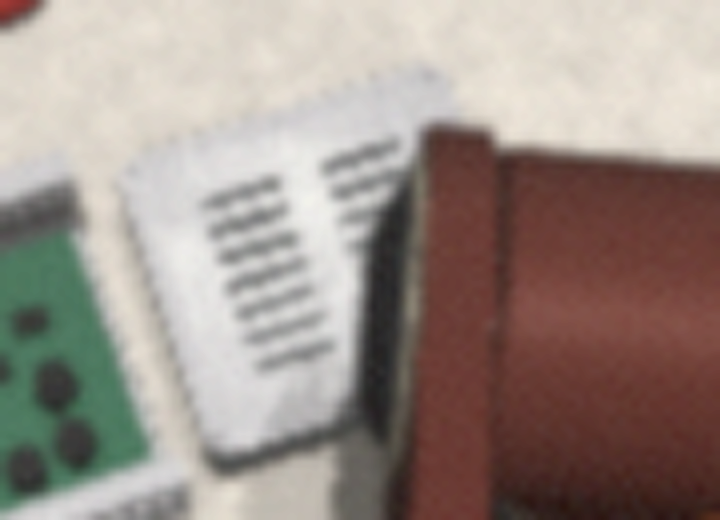

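The arm hides the rear of the cover, but the front slot column (crop 200–330, 180–370) is visible. I'll track it with ECC to sub-pixel accuracy as I nudge.

```bash
cat > tr.py <<'E'
from h import *
T=1.827;e=np.array([[np.cos(T),np.sin(T)],[-np.sin(T),np.cos(T)]])
def track(n,ref,poly,zc=.073,new=None):
    """motion of cover since ref: shift (case axes, mm) of patch centre, and yaw"""
    g0=cv2.cvtColor(cv2.imread(ref),cv2.COLOR_BGR2GRAY); im=optics.get_image(n)[0] if new is None else new
    g1=cv2.cvtColor(im,cv2.COLOR_RGB2GRAY); m=np.zeros_like(g0);cv2.fillPoly(m,[np.array(poly)],255)
    cc,W=cv2.findTransformECC(g0,g1,np.eye(2,3,dtype=np.float32),cv2.MOTION_EUCLIDEAN,(3,200,1e-6),m,3)
    c=np.mean(poly,0); c1=W@np.r_[c,1]
    P=onz(n,*c,zc)[:2];Q=onz(n,*c1,zc)[:2]
    k=np.array(poly[0],float);k1=W@np.r_[k,1];v0=onz(n,*k,zc)[:2]-P;v1=onz(n,*k1,zc)[:2]-Q
    ya=np.arctan2(v0[0]*v1[1]-v0[1]*v1[0],v0@v1)
    return cc,(e@(Q-P)*1000).round(2),round(ya,4),(e@P*1000).round(1)
def F(k=4):
    f=[]
    for _ in range(k):
        optics.get_image("top");o=ctrl.get_obs();f.append(np.r_[e@o["contact_force"][:2],o["contact_force"][2]])
    return np.mean(f,0).round(2),(e@o["tool_pos"][:2]*1000).round(2),(o["tool_pos"][2]*1000).round(2),round(o["t"],2)
PT=[[263,172],[276,171],[284,196],[271,199]]
E
python3 - <<'E'
from tr import *
print(track("top","pics/top0.png",PT),track("top","pics/top3.png",PT)); print(F())
E
python3 -m handwheel '[{"tx":0,"ty":1,"tz":0.5,"roll":0},{"tx":0,"ty":1,"tz":0.3,"roll":0},{"tx":0,"ty":1,"tz":0,"roll":0},{"tx":0,"ty":0,"tz":0,"roll":0},{"tx":0,"ty":0,"tz":0,"roll":0}]' >/dev/null
python3 - <<'E'
from tr import *
print(F(3));print(track("top","pics/top3.png",PT))
E
```

```text
(array([ 0.22,  0.32, -0.33]), array([-133.6 , -458.84]), np.float64(66.8), 8.1)Traceback (most recent call last):
  File "<stdin>", line 2, in <module>
  File "tr.py", line 7, in track
    cc,W=cv2.findTransformECC(g0,g1,np.eye(2,3,dtype=np.float32),cv2.MOTION_EUCLIDEAN,(3,200,1e-6),m,3)
         ~~~~~~~~~~~~~~~~~~~~^^^^^^^^^^^^^^^^^^^^^^^^^^^^^^^^^^^^^^^^^^^^^^^^^^^^^^^^^^^^^^^^^^^^^^^^^^
cv2.error: OpenCV(4.12.0) /io/opencv/modules/video/src/ecc.cpp:589: error: (-7:Iterations do not converge) The algorithm stopped before its convergence. The correlation is going to be minimized. Images may be uncorrelated or non-overlapped in function 'findTransformECC'

Traceback (most recent call last):
  File "tr.py", line 7, in track
    cc,W=cv2.findTransformECC(g0,g1,np.eye(2,3,dtype=np.float32),cv2.MOTION_EUCLIDEAN,(3,200,1e-6),m,3)
         ~~~~~~~~~~~~~~~~~~~~^^^^^^^^^^^^^^^^^^^^^^^^^^^^^^^^^^^^^^^^^^^^^^^^^^^^^^^^^^^^^^^^^^^^^^^^^^
cv2.error: OpenCV(4.12.0) /io/opencv/modules/video/src/ecc.cpp:589: error: (-7:Iterations do not converge) The algorithm stopped before its convergence. The correlation is going to be minimized. Images may be uncorrelated or non-overlapped in function 'findTransformECC'
```

```bash
python3 - <<'E'
import re
s=open("tr.py").read()
s=s.replace("cc,W=cv2","S=4;up=lambda g:cv2.resize(g,None,fx=S,fy=S,interpolation=cv2.INTER_CUBIC)\n    cc,W=cv2").replace("(g0,g1,np.eye","(up(g0),up(g1),np.eye").replace(",m,3)",",up(m),5);W=W.astype(float);W[:,2]=(W[:,2]+(W[:,:2]-np.eye(2))@[1.5,1.5])/S")
s=re.sub(r"PT=.*","PT=[[258,170],[279,164],[286,203],[269,207]]",s)
open("tr.py","w").write(s)
E
python3 - <<'E'
from tr import *
im=optics.get_image("top")[0];cv2.imwrite("pics/top5.png",im[...,::-1])
for r in("top0","top3"):
    try: print(r,track("top",f"pics/{r}.png",PT,new=im))
    except cv2.error as x: print(r,"fail")
print(track("top","pics/top0.png",PT,new=cv2.imread("pics/top3.png")[...,::-1].copy()));print(F(3))
E
```

```text
top0 (0.4807065623613056, array([ 6.92, -0.98]), np.float64(-0.2362), array([ -83.5, -542.6]))
top3 (0.9109456959869024, array([ 3.76, -0.53]), np.float64(-0.0943), array([ -83.5, -542.6]))
(0.9322878990829916, array([ 0.64, -0.16]), np.float64(-0.0073), array([ -83.5, -542.6]))
(array([-0.16, -0.63,  0.24]), array([-133.59, -458.87]), np.float64(66.82), 8.35)
```

ECC is upset by the moving arm shadow. I'll nudge a set amount, back off, and redo the clear-view depth fit instead.

```bash
python3 -m handwheel '[{"tx":0,"ty":1,"tz":0,"roll":0},{"tx":0,"ty":1,"tz":0,"roll":0},{"tx":0,"ty":1,"tz":0,"roll":0},{"tx":0,"ty":0,"tz":0,"roll":0},{"tx":0,"ty":0,"tz":0,"roll":0}]' >/dev/null
python3 - <<'E'
from tr import *
print(F(3))
E
python3 -m handwheel '[{"tx":0,"ty":1,"tz":0,"roll":0},{"tx":0,"ty":1,"tz":0,"roll":0},{"tx":0,"ty":0,"tz":0,"roll":0},{"tx":0,"ty":0,"tz":0,"roll":0}]' >/dev/null
python3 - <<'E'
from tr import *
from m import *
print(F(3))
for n in("scene",):
    cv=[cover(cloud(n,d),1.8,np.array([.5605,.039])) for d in(np.load("pics/scene0.npy"),optics.get_image(n)[1])]
    print(n,cv)
E
```

```text
(array([ 0.06, -0.19, -0.23]), array([-133.58, -461.85]), np.float64(66.79), 8.92)
(array([-0.7 , -0.25,  0.09]), array([-133.58, -463.89]), np.float64(66.81), 9.4)
   cover pts 1170 1116.1539996261356 X [-56.1  54.3] Y [-49.4  52.4]
   cover pts 1177 1106.1482975951926 X [-55.4  54.4] Y [-50.1  56.8]
scene [array([560.51852168,  39.14124366,   1.79875048]), array([560.53416512,  38.94285186,   1.79139678])]
```

```bash
python3 -m handwheel '[{"tx":0,"ty":1,"tz":0,"roll":0},{"tx":0,"ty":1,"tz":0,"roll":0},{"tx":0,"ty":0,"tz":0,"roll":0},{"tx":0,"ty":0,"tz":0,"roll":0}]' >/dev/null
cat > chk.py <<'E'
from tr import *
from m import *
print(F(4))
print(cover(cloud("scene",optics.get_image("scene")[1]),1.8,np.array([.5605,.039])))
E
python3 chk.py
python3 -m handwheel '[{"tx":0,"ty":1,"tz":0,"roll":0},{"tx":0,"ty":1,"tz":0,"roll":0},{"tx":0,"ty":0,"tz":0,"roll":0},{"tx":0,"ty":0,"tz":0,"roll":0}]' >/dev/null
python3 chk.py
```

```text
(array([-0.31,  0.21, -0.1 ]), array([-133.58, -465.85]), np.float64(66.78), 9.98)
   cover pts 1174 1111.3709393903225 X [-55.8  54.3] Y [-49.9  54.1]
[560.43671902  38.86757844   1.79529701]
(array([-0.05,  0.25, -0.56]), array([-133.57, -467.9 ]), np.float64(66.81), 10.57)
   cover pts 1175 1114.1743376314791 X [-55.2  54.3] Y [-49.8  54. ]
[560.91790817  39.06513043   1.79623783]
```

```bash
python3 -m handwheel '[{"tx":0,"ty":1,"tz":0,"roll":0},{"tx":0,"ty":1,"tz":0,"roll":0},{"tx":0,"ty":0,"tz":0,"roll":0},{"tx":0,"ty":0,"tz":0,"roll":0}]' >/dev/null
python3 chk.py
python3 - <<'E'
from h import *
im=optics.get_image("scene")[0]; cv2.imwrite("pics/s6.png",cv2.convertScaleAbs(cv2.resize(im[145:195,200:270,::-1],None,fx=11,fy=11,interpolation=cv2.INTER_CUBIC),alpha=1.6))
E
```

```text
(array([-0.31,  0.64,  0.18]), array([-133.54, -469.94]), np.float64(66.81), 11.15)
   cover pts 1169 1110.858337655341 X [-55.6  54.5] Y [-49.6  51.7]
[561.40642928  39.91275845   1.81335865]
```

View pics/s6.png

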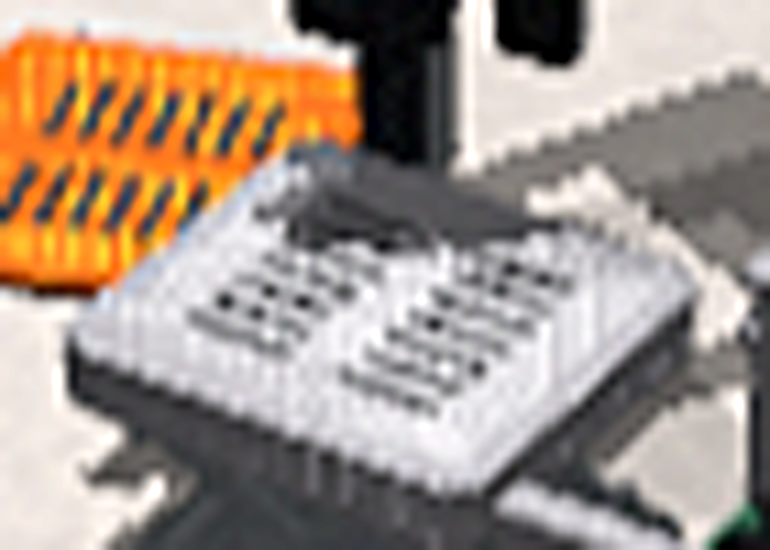

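The finger (crop 405,150) now bears on the far edge near the rear. The cover has begun to turn (yaw 1.799→1.813). I'll give it another 1.5 mm, then back off and measure from the clear view.

```bash
python3 -m handwheel '[{"tx":0,"ty":1,"tz":0,"roll":0},{"tx":0,"ty":0.5,"tz":0,"roll":0},{"tx":0,"ty":0,"tz":0,"roll":0},{"tx":0,"ty":0,"tz":0,"roll":0}]' >/dev/null
python3 chk.py
python3 -m handwheel '[{"tx":0,"ty":-8,"tz":0,"roll":0},{"tx":0,"ty":-10,"tz":-5,"roll":0},{"tx":-25,"ty":-5,"tz":-15,"roll":0},{"tx":-35,"ty":0,"tz":-5,"roll":0},{"tx":-35,"ty":0,"tz":0,"roll":0},{"tx":-30,"ty":0,"tz":0,"roll":0},{"tx":0,"ty":0,"tz":0,"roll":0}]' >/dev/null; python3 st.py
cat > full.py <<'E'
from m import *
import sys
for n in("top","scene"):
    D=[optics.get_image(n) for _ in range(3)]; cv2.imwrite(f"pics/{n}_{sys.argv[1]}.png",D[0][0][...,::-1])
    for d0 in([np.load(f"pics/{n}0.npy")] if sys.argv[1]=="a" else [])+[d for _,d in D]:
        import io,contextlib
        with contextlib.redirect_stdout(io.StringIO()):
            c=cloud(n,d0); th,cen=rails(c,np.radians(104.7),np.array([.529,.1578])); cv=cover(c,1.827,np.array([.558,.038]))
        a=np.array([np.cos(th),np.sin(th)]);d=cv[:2]-cen*1000
        print(n,"case",round(th,4),(cen*1000).round(1),"cover",cv.round(3),"rel",round(d@a,2),round(d@[-a[1],a[0]],2),"dyaw",round(cv[2]-th,4))
E
python3 full.py a
```

```text
(array([-0.04,  0.35,  0.31]), array([-133.58, -471.41]), np.float64(66.81), 11.78)
   cover pts 1155 1103.3559039849993 X [-55.4  54.2] Y [-49.8  52. ]
[562.39224278  40.39995197   1.81612748]
t 12.4167 pos mm [ 500.34 -140.96   93.01] xang 1.8226 case-axis pos [-263.15 -448.29] F case [-0.26  0.42] Fz 0.15 open 0.0502 tz [ 0.0026 -0.0026 -1.    ]
top case 1.8282 [527.5 157.4] cover [555.953  37.12    1.794] rel -123.57 3.1 dyaw -0.034
top case 1.8233 [527.5 157.4] cover [558.284  38.751   1.82 ] rel -122.58 -0.18 dyaw -0.0035
top case 1.8245 [527.5 157.4] cover [558.195  38.771   1.818] rel -122.54 0.04 dyaw -0.0066
top case 1.8272 [527.5 157.4] cover [558.211  38.734   1.819] rel -122.58 0.38 dyaw -0.0083
scene case 1.8253 [531.3 158.4] cover [560.519  39.141   1.799] rel -122.78 1.78 dyaw -0.0265
scene case 1.8278 [531.4 158.4] cover [562.178  40.561   1.824] rel -121.82 0.17 dyaw -0.0038
scene case 1.8239 [531.3 158.4] cover [562.767  40.606   1.818] rel -121.92 -1.02 dyaw -0.0061
scene case 1.8265 [531.2 158.4] cover [562.594  40.627   1.82 ] rel -121.86 -0.56 dyaw -0.0065
```

The cover is aligned to the case: y ≈ 0 ± 0.5 mm, yaw ≈ −0.006 rad. About 120 mm of travel remains. I go behind the trailing edge.

```bash
python3 -m handwheel '[{"tx":10,"ty":25,"tz":0,"roll":0},{"tx":10,"ty":26,"tz":0,"roll":0},{"tx":15,"ty":27,"tz":0,"roll":0},{"tx":15,"ty":26,"tz":0,"roll":0},{"tx":20,"ty":0,"tz":10,"roll":0},{"tx":10,"ty":0,"tz":10,"roll":0},{"tx":0,"ty":0,"tz":5.3,"roll":0},{"tx":0,"ty":0,"tz":0,"roll":0},{"tx":0,"ty":0,"tz":0,"roll":0},{"tx":0,"ty":0,"tz":0,"roll":0}]' >/dev/null; python3 st.py
```

```text
t 13.55 pos mm [579.51 -33.69  66.76] xang 1.8257 case-axis pos [-179.45 -552.06] F case [ 0.04 -0.66] Fz 0.55 open 0.0497 tz [ 4.e-04 -3.e-04 -1.e+00]
```

```bash
python3 -m handwheel '[{"tx":2,"ty":0,"tz":0,"roll":0},{"tx":2,"ty":0,"tz":0,"roll":0},{"tx":2,"ty":0,"tz":0,"roll":0},{"tx":2,"ty":0,"tz":0,"roll":0},{"tx":2,"ty":0,"tz":0,"roll":0},{"tx":2,"ty":0,"tz":0,"roll":0},{"tx":2,"ty":0,"tz":0,"roll":0},{"tx":2,"ty":0,"tz":0,"roll":0},{"tx":2,"ty":0,"tz":0,"roll":0},{"tx":0,"ty":0,"tz":0,"roll":0},{"tx":0,"ty":0,"tz":0,"roll":0}]' >/dev/null; python3 st.py
python3 full.py b
```

```text
t 14.4667 pos mm [574.95 -15.05  66.44] xang 1.827 case-axis pos [-160.26 -552.37] F case [ 0.42 -0.43] Fz -0.21 open 0.0499 tz [-1.e-04  4.e-04 -1.e+00]
top case 1.8264 [527.4 157.4] cover [554.313  57.651   1.875] rel -103.29 -0.78 dyaw 0.0487
top case 1.8289 [527.5 157.4] cover [554.279  57.715   1.871] rel -103.22 -0.4 dyaw 0.0419
top case 1.8263 [527.4 157.4] cover [554.232  57.387   1.874] rel -103.53 -0.66 dyaw 0.0479
scene case 1.8282 [531.4 158.4] cover [560.002  50.494   1.812] rel -111.66 -0.18 dyaw -0.0158
scene case 1.83 [531.2 158.4] cover [559.762  50.66    1.821] rel -111.44 0.04 dyaw -0.0087
scene case 1.8359 [531.3 158.4] cover [559.96   50.391   1.823] rel -111.75 0.66 dyaw -0.0134
```

Scene view: the cover moved 10 mm straight, y ≈ 0, with its leading edge now at the mouth. I'll enter the grooves gently.

```bash
python3 -m handwheel '[{"tx":1.5,"ty":0,"tz":0,"roll":0},{"tx":1.5,"ty":0,"tz":0,"roll":0},{"tx":1.5,"ty":0,"tz":0,"roll":0},{"tx":1.5,"ty":0,"tz":0,"roll":0},{"tx":1.5,"ty":0,"tz":0,"roll":0},{"tx":1.5,"ty":0,"tz":0,"roll":0},{"tx":0,"ty":0,"tz":0,"roll":0},{"tx":0,"ty":0,"tz":0,"roll":0}]' >/dev/null; python3 st.py
python3 -m handwheel '[{"tx":1.5,"ty":0,"tz":0,"roll":0},{"tx":1.5,"ty":0,"tz":0,"roll":0},{"tx":1.5,"ty":0,"tz":0,"roll":0},{"tx":1.5,"ty":0,"tz":0,"roll":0},{"tx":1.5,"ty":0,"tz":0,"roll":0},{"tx":0,"ty":0,"tz":0,"roll":0},{"tx":0,"ty":0,"tz":0,"roll":0}]' >/dev/null; python3 st.py
python3 full.py c | grep scene; python3 - <<'E'
from tr import *
print(F(4))
E
```

```text
t 15.4333 pos mm [572.74  -6.43  66.56] xang 1.827 case-axis pos [-151.36 -552.42] F case [0.35 0.48] Fz 0.27 open 0.0497 tz [ 0.e+00  3.e-04 -1.e+00]
t 16.0167 pos mm [570.83   0.84  66.52] xang 1.8269 case-axis pos [-143.84 -552.41] F case [ 0.27 -0.03] Fz 0.49 open 0.0503 tz [-1.e-04  4.e-04 -1.e+00]
scene case 1.8342 [531.3 158.4] cover [556.936  62.916   1.794] rel -98.87 0.16 dyaw -0.0398
scene case 1.8303 [531.4 158.4] cover [555.966  63.8     1.834] rel -97.77 0.54 dyaw 0.004
scene case 1.8345 [531.5 158.4] cover [556.376  63.81    1.834] rel -97.86 0.63 dyaw -0.0
(array([-0.02, -0.13, -0.03]), array([-144.11, -552.36]), np.float64(66.49), 16.52)
```

```bash
python3 -m handwheel '[{"tx":2,"ty":0,"tz":0,"roll":0},{"tx":2,"ty":0,"tz":0,"roll":0},{"tx":2,"ty":0,"tz":0,"roll":0},{"tx":2,"ty":0,"tz":0,"roll":0},{"tx":2,"ty":0,"tz":0,"roll":0},{"tx":2,"ty":0,"tz":0,"roll":0},{"tx":2,"ty":0,"tz":0,"roll":0},{"tx":2,"ty":0,"tz":0,"roll":0},{"tx":0,"ty":0,"tz":0,"roll":0},{"tx":0,"ty":0,"tz":0,"roll":0}]' >/dev/null; python3 st.py
python3 - <<'E'
from tr import *
print(F(3)); im=optics.get_image("scene")[0]; cv2.imwrite("pics/s7.png",cv2.convertScaleAbs(cv2.resize(im[140:240,200:320,::-1],None,fx=6,fy=6,interpolation=cv2.INTER_CUBIC),alpha=1.6))
E
```

```text
t 17.35 pos mm [566.74  16.35  66.5 ] xang 1.827 case-axis pos [-127.8  -552.38] F case [0.47 0.87] Fz -0.24 open 0.0501 tz [-1.e-04  3.e-04 -1.e+00]
(array([-0.19,  0.34,  0.18]), array([-128.02, -552.35]), np.float64(66.48), 17.5)
```

View pics/s7.png

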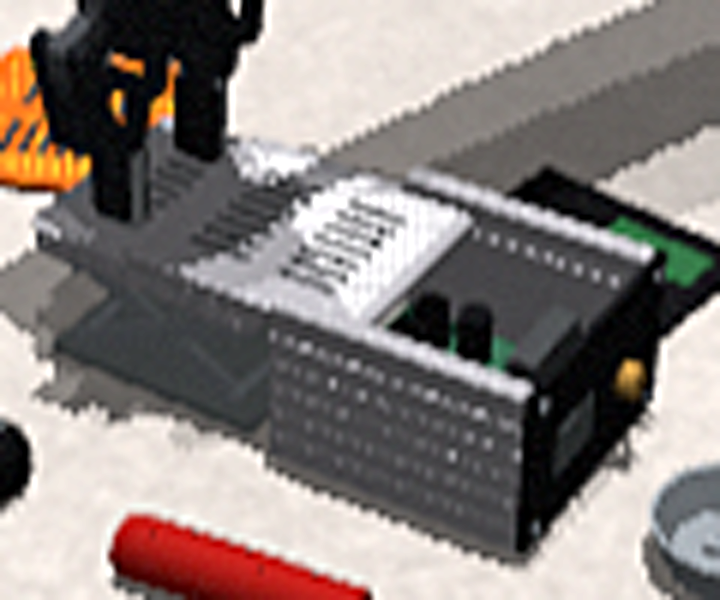

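The cover's leading end (crop 470,220 to 370,320) is under both lips, about 30 mm in, and runs straight. I'll push on.

```bash
python3 -m handwheel '[{"tx":2,"ty":0,"tz":0,"roll":0},{"tx":2,"ty":0,"tz":0,"roll":0},{"tx":2,"ty":0,"tz":0,"roll":0},{"tx":2,"ty":0,"tz":0,"roll":0},{"tx":2,"ty":0,"tz":0,"roll":0},{"tx":2,"ty":0,"tz":0,"roll":0},{"tx":2,"ty":0,"tz":0,"roll":0},{"tx":2,"ty":0,"tz":0,"roll":0},{"tx":2,"ty":0,"tz":0,"roll":0},{"tx":2,"ty":0,"tz":0,"roll":0},{"tx":2,"ty":0,"tz":0,"roll":0},{"tx":2,"ty":0,"tz":0,"roll":0}]' >/dev/null; python3 st.py
python3 -m handwheel '[{"tx":2,"ty":0,"tz":0,"roll":0},{"tx":2,"ty":0,"tz":0,"roll":0},{"tx":2,"ty":0,"tz":0,"roll":0},{"tx":2,"ty":0,"tz":0,"roll":0},{"tx":2,"ty":0,"tz":0,"roll":0},{"tx":2,"ty":0,"tz":0,"roll":0},{"tx":2,"ty":0,"tz":0,"roll":0},{"tx":2,"ty":0,"tz":0,"roll":0},{"tx":2,"ty":0,"tz":0,"roll":0},{"tx":2,"ty":0,"tz":0,"roll":0},{"tx":2,"ty":0,"tz":0,"roll":0},{"tx":2,"ty":0,"tz":0,"roll":0}]' >/dev/null; python3 st.py
```

```text
t 18.55 pos mm [560.76  39.4   66.6 ] xang 1.8268 case-axis pos [-103.99 -552.44] F case [-1.51  0.09] Fz 0.57 open 0.05 tz [ 2.e-04 -1.e-04 -1.e+00]
t 19.55 pos mm [554.49  62.77  66.38] xang 1.8269 case-axis pos [ -79.79 -552.3 ] F case [-0.53 -0.15] Fz 1.27 open 0.0497 tz [-3.e-04  1.e-04 -1.e+00]
```

```bash
python3 -m handwheel '[{"tx":2,"ty":0,"tz":0,"roll":0},{"tx":2,"ty":0,"tz":0,"roll":0},{"tx":2,"ty":0,"tz":0,"roll":0},{"tx":2,"ty":0,"tz":0,"roll":0},{"tx":2,"ty":0,"tz":0,"roll":0},{"tx":2,"ty":0,"tz":0,"roll":0},{"tx":2,"ty":0,"tz":0,"roll":0},{"tx":2,"ty":0,"tz":0,"roll":0},{"tx":2,"ty":0,"tz":0,"roll":0},{"tx":2,"ty":0,"tz":0,"roll":0},{"tx":0,"ty":0,"tz":0,"roll":0},{"tx":0,"ty":0,"tz":0,"roll":0}]' >/dev/null; python3 st.py
python3 - <<'E'
from tr import *
print(F(3)); im=optics.get_image("scene")[0]; cv2.imwrite("pics/s8.png",cv2.convertScaleAbs(cv2.resize(im[140:240,200:320,::-1],None,fx=6,fy=6,interpolation=cv2.INTER_CUBIC),alpha=1.6))
E
```

```text
t 20.55 pos mm [549.58  82.07  66.56] xang 1.827 case-axis pos [ -59.87 -552.44] F case [-0.19 -0.93] Fz -0.09 open 0.0501 tz [ 0.e+00  3.e-04 -1.e+00]
(array([ 0.04, -0.44, -0.24]), array([ -60.09, -552.43]), np.float64(66.56), 20.7)
```

View pics/s8.png

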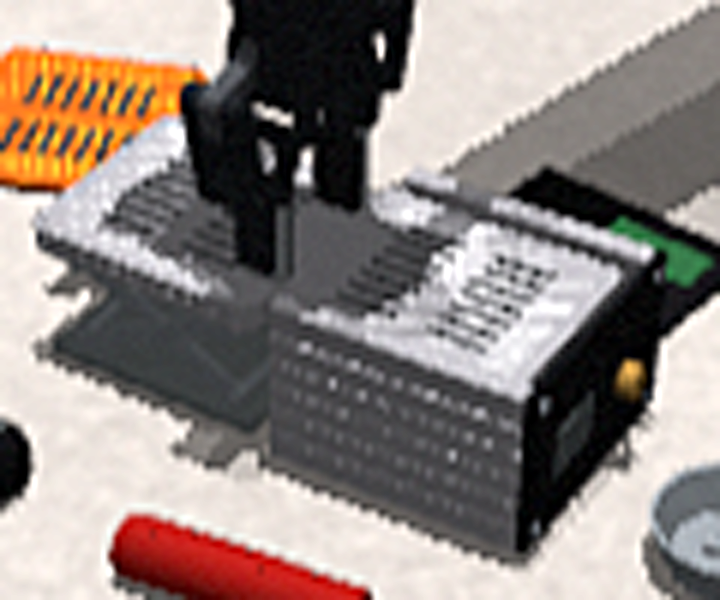

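The cover is nearly home, with its leading edge close to the panel at crop (590,330), and the lower covers are in place. I'll come up slowly.

```bash
python3 -m handwheel '[{"tx":0.8,"ty":0,"tz":0,"roll":0},{"tx":0.8,"ty":0,"tz":0,"roll":0},{"tx":0.8,"ty":0,"tz":0,"roll":0},{"tx":0.8,"ty":0,"tz":0,"roll":0},{"tx":0.8,"ty":0,"tz":0,"roll":0},{"tx":0.8,"ty":0,"tz":0,"roll":0},{"tx":0,"ty":0,"tz":0,"roll":0}]' >/dev/null; python3 st.py
python3 -m handwheel '[{"tx":0.4,"ty":0,"tz":0,"roll":0},{"tx":0.4,"ty":0,"tz":0,"roll":0},{"tx":0.4,"ty":0,"tz":0,"roll":0},{"tx":0,"ty":0,"tz":0,"roll":0}]' >/dev/null; python3 st.py
python3 -m handwheel '[{"tx":0.4,"ty":0,"tz":0,"roll":0},{"tx":0.4,"ty":0,"tz":0,"roll":0},{"tx":0,"ty":0,"tz":0,"roll":0}]' >/dev/null; python3 st.py
```

```text
t 21.3333 pos mm [548.4   86.63  66.55] xang 1.8269 case-axis pos [ -55.17 -552.45] F case [-0.63  0.98] Fz -0.09 open 0.0504 tz [ 1.e-04  1.e-04 -1.e+00]
t 21.6667 pos mm [548.1   87.7   66.55] xang 1.8268 case-axis pos [ -54.06 -552.44] F case [-0.9   0.16] Fz 0.29 open 0.0499 tz [ 1.e-04  0.e+00 -1.e+00]
t 21.9167 pos mm [547.87  88.46  66.52] xang 1.8268 case-axis pos [ -53.26 -552.41] F case [-1.19 -0.31] Fz 0.63 open 0.05 tz [ 0.  0. -1.]
```

```bash
python3 -m handwheel '[{"tx":0.4,"ty":0,"tz":0,"roll":0},{"tx":0.4,"ty":0,"tz":0,"roll":0},{"tx":0,"ty":0,"tz":0,"roll":0}]' >/dev/null; python3 st.py
python3 -m handwheel '[{"tx":0.3,"ty":0,"tz":0,"roll":0},{"tx":0.3,"ty":0,"tz":0,"roll":0},{"tx":0,"ty":0,"tz":0,"roll":0}]' >/dev/null; python3 st.py
```

```text
t 22.1667 pos mm [547.66  89.28  66.52] xang 1.8269 case-axis pos [ -52.42 -552.41] F case [-1.7  -0.57] Fz -0.18 open 0.0501 tz [ 0.e+00  1.e-04 -1.e+00]
t 22.4167 pos mm [547.53  89.83  66.52] xang 1.8268 case-axis pos [ -51.85 -552.42] F case [-0.83 -0.04] Fz 0.06 open 0.0503 tz [ 0.  0. -1.]
```

```bash
python3 -m handwheel '[{"tx":0.3,"ty":0,"tz":0,"roll":0},{"tx":0.3,"ty":0,"tz":0,"roll":0},{"tx":0,"ty":0,"tz":0,"roll":0}]' >/dev/null; python3 st.py
```

```text
t 22.6667 pos mm [547.35  90.42  66.49] xang 1.8269 case-axis pos [ -51.24 -552.4 ] F case [-0.97  0.42] Fz -0.05 open 0.0501 tz [-0.  0. -1.]
```

```bash
python3 -m handwheel '[{"tx":0.3,"ty":0,"tz":0,"roll":0},{"tx":0.3,"ty":0,"tz":0,"roll":0},{"tx":0,"ty":0,"tz":0,"roll":0}]' >/dev/null; python3 st.py
```

```text
t 22.9167 pos mm [547.19  90.99  66.51] xang 1.8268 case-axis pos [ -50.65 -552.39] F case [-0.63  0.66] Fz 0.72 open 0.0501 tz [-0.  0. -1.]
```

```bash
python3 -m handwheel '[{"tx":0.3,"ty":0,"tz":0,"roll":0},{"tx":0.3,"ty":0,"tz":0,"roll":0},{"tx":0,"ty":0,"tz":0,"roll":0}]' >/dev/null; python3 st.py
```

```text
t 23.1667 pos mm [547.2   91.23  66.57] xang 1.8269 case-axis pos [ -50.41 -552.46] F case [-3.19 -1.16] Fz 0.49 open 0.0501 tz [ 4.e-04 -7.e-04 -1.e+00]
```

```bash
python3 -m handwheel '[{"tx":0.3,"ty":0,"tz":0,"roll":0},{"tx":0.3,"ty":0,"tz":0,"roll":0},{"tx":0,"ty":0,"tz":0,"roll":0}]' >/dev/null; python3 st.py
```

```text
t 23.4167 pos mm [547.2   91.56  66.7 ] xang 1.8269 case-axis pos [ -50.1  -552.54] F case [-4.87  1.18] Fz -0.41 open 0.0501 tz [ 6.0e-04 -1.2e-03 -1.0e+00]
```

The panel contact is at the expected place, with force rising about 3–4 N/mm. I'll build to about 10 N.

```bash
python3 -m handwheel '[{"tx":0.3,"ty":0,"tz":0,"roll":0},{"tx":0.3,"ty":0,"tz":0,"roll":0},{"tx":0,"ty":0,"tz":0,"roll":0}]' >/dev/null; python3 st.py
```

```text
t 23.6667 pos mm [547.19  91.74  66.81] xang 1.827 case-axis pos [ -49.91 -552.58] F case [-6.27  0.35] Fz 0.74 open 0.0502 tz [ 9.e-04 -2.e-03 -1.e+00]
```

```bash
python3 -m handwheel '[{"tx":0.3,"ty":0,"tz":0,"roll":0},{"tx":0.3,"ty":0,"tz":0,"roll":0},{"tx":0,"ty":0,"tz":0,"roll":0}]' >/dev/null; python3 st.py; python3 - <<'E'
from tr import *
print(F(4))
E
```

```text
t 23.9167 pos mm [547.18  91.93  66.92] xang 1.8271 case-axis pos [ -49.73 -552.61] F case [-7.06  0.45] Fz 1.59 open 0.0498 tz [ 0.0012 -0.0029 -1.    ]
(array([-7.71,  0.8 ,  1.3 ]), array([ -49.74, -552.61]), np.float64(66.92), 24.12)
```

```bash
python3 -m handwheel '[{"tx":0.3,"ty":0,"tz":0.1,"roll":0},{"tx":0.3,"ty":0,"tz":0.1,"roll":0},{"tx":0.3,"ty":0,"tz":0,"roll":0},{"tx":0,"ty":0,"tz":0,"roll":0},{"tx":0,"ty":0,"tz":0,"roll":0},{"tx":0,"ty":0,"tz":0,"roll":0},{"tx":0,"ty":0,"tz":0,"roll":0}]' >/dev/null; python3 - <<'E'
from tr import *
print(F(5))
E
```

```text
(array([-10.34,   1.46,   1.75]), array([ -49.62, -552.67]), np.float64(66.92), 24.95)
```

A steady 10.3 N has been held for over 0.5 s. I'll ease off, retreat and check.

```bash
python3 -m handwheel '[{"tx":-1.5,"ty":0,"tz":0,"roll":0},{"tx":-2,"ty":0,"tz":0,"roll":0},{"tx":-4,"ty":0,"tz":0,"roll":0},{"tx":-4,"ty":0,"tz":-4,"roll":0},{"tx":0,"ty":0,"tz":-20,"roll":0},{"tx":0,"ty":0,"tz":-25,"roll":0},{"tx":-35,"ty":0,"tz":-10,"roll":0},{"tx":-35,"ty":0,"tz":0,"roll":0},{"tx":-35,"ty":0,"tz":0,"roll":0},{"tx":-35,"ty":0,"tz":0,"roll":0},{"tx":-35,"ty":0,"tz":0,"roll":0},{"tx":-35,"ty":0,"tz":0,"roll":0}]' >/dev/null; python3 st.py
python3 - <<'E'
from m import *
ims=[]
for n in("top","scene"):
    im,d=optics.get_image(n);c=cloud(n,d)
    th=1.827;a=np.array([np.cos(th),np.sin(th)]);b=np.array([-a[1],a[0]])
    cen={"top":[.5275,.1574],"scene":[.5313,.1584]}[n]
    q=c[...,:2]-cen;X=q@a*1000;Y=q@b*1000;Z=c[...,2]*1000
    m=(abs(Y)<40)&(X>-90)&(X<65)
    print(n,"z inside",np.median(Z[m&(abs(X)<45)]).round(1),"z front/rear",[np.median(Z[m&(X>u)&(X<u+15)]).round(1) for u in(-50,30)],"rows near mouth, 70<Z<76 count",np.histogram(X[m&(Z>69.5)],np.arange(-76,-40,3))[0])
    m2=(Z>60)&(Z<75)&(X<-62)&(X>-200)
    p=c[m2&(abs(Y)<80)][:,:2];r=cv2.minAreaRect((p*1000).astype(np.float32));d=np.array(r[0])/1000-cen
    print(" middle cover rel",(d@a*1000).round(1),(d@b*1000).round(1),r[1],r[2])
    ims.append(cv2.resize(im[140:240,200:320,::-1],(396,330),interpolation=cv2.INTER_CUBIC))
cv2.imwrite("pics/fin.png",cv2.convertScaleAbs(np.hstack(ims),alpha=1.5))
E
```

```text
t 25.95 pos mm [ 602.53 -121.46  125.33] xang 1.8269 case-axis pos [-270.18 -552.08] F case [-0.14  0.04] Fz 0.56 open 0.0501 tz [-1.0e-04  1.1e-03 -1.0e+00]
top z inside 70.7 z front/rear [np.float64(70.6), np.float64(70.7)] rows near mouth, 70<Z<76 count [ 2  1  0  0  0  0 25 24 27 23 29]
 middle cover rel -124.2 1.5 (100.76298522949219, 110.3881607055664) 12.643491744995117
scene z inside 73.7 z front/rear [np.float64(73.8), np.float64(73.7)] rows near mouth, 70<Z<76 count [ 7  7  1  0  0  4 22 28 19 23 23]
 middle cover rel -123.8 2.5 (104.59049224853516, 112.30644989013672) 12.261237144470215
```

View pics/fin.png

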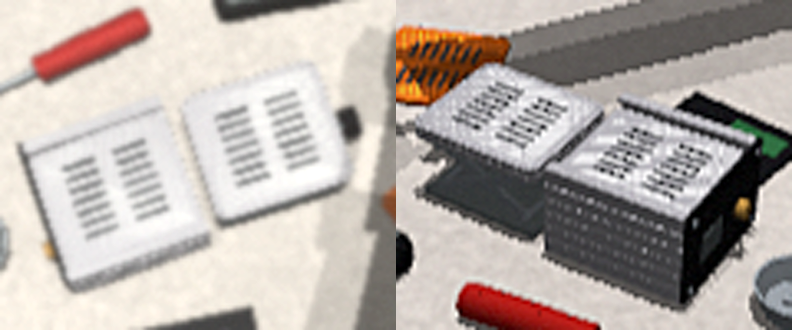

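The picture shows the cover home and flat, with its trailing edge flush with the mouth (left image about (185,160), edge at x ≈ −57 mm). The other covers are undisturbed. I'm handing in.

```bash
python3 -c "
from station import ctrl
print(ctrl.finish_job())"
```

```text
the job is handed in; nothing more can be done
None
```

I slid the top cover into the case grooves and held it against the end panel at about 10 N. The last pictures show it flat with its trailing edge flush with the mouth and the other covers still on the jack; the job is handed in at about 26 s, with no verdict returned.

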